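Load a weighing station for a check run

ROBOT

A 6-joint arm with a two-finger parallel gripper is mounted at the origin on the work surface. World frame = base frame: x ahead of the robot, y to its left, z up, the work surface at z = 0. Lengths are in mm, angles in rad, forces in N, time in s.
With the tool pointing down it reaches from about 350 to 875 mm from the base axis. Payload 4.2 kg.
Tool frame: the origin (TCP) lies midway between the tips of the shut fingers; the grasp point (between the pads) lies 19 mm behind it; z points along the fingers, y is the line along which they close (so a half turn about z gives the same grasp; the last joint's range is limited). The gripper opens to 85 mm and grips with 20 to 120 N. Pads are 22 mm wide; open, the fingers measure 114 mm over their backs; the gripper's body (76 mm by 85 mm) begins 54 mm behind the grasp point. The pads swing forward as they close: fully open they stand 13 mm farther back than shut.
Start: joints at [1.515, 0.385, 0.008, 0, -1.194, -0.259], TCP at [193.484, 594.275, 231.312] pointing down, gripper open.
Joint ranges: [-3.14, 3.14], [-1.21, 2.06], [-1.07, 1.41], [-3.16, 2.05], [-2.99, -0.16], [-3.1, 3.1]. Speed limits (rad/s): [2.79, 2.79, 3.14, 3.14, 3.14, 3.14].

INTERFACE

Orientations are given as a unit quaternion [x, y, z, w].
In Python, from bench import read_state, get_image, job_done gives the robot as it stands.
- The arm moves only by the tool servo_tool, never from a script. Its arguments are lists of equal length, an entry for each row: "rotation": the turn, a rotation vector about the world's x, y, z scaled (see below), a list of three; "slide": the shift along the world's x, y, z scaled (see below), a list of three; "grip": the opening, from -1 (shut) to 1 (fully open). In form: {"rotation": [[rx, ry, rz], ...], "slide": [[tx, ty, tz], ...], "grip": [grip, ...]}. A call has 1 to 8 rows; each row is the pose to reach, as a shift and turn from the pose commanded when the call began, turning the shorter way round; what a row does not reach only later rows make up. The controller multiplies each number of a shift by 0.2 m and each number of a turn by 360 degrees. A row lasts 1/8 s, in which the tool goes at most 62.5 mm and 10.7 degrees, less where a joint would pass 70% of its speed; a pose out of reach is approached as far as the arm can. A call with a number of a shift or a turn outside -1 to 1 is refused whole. A call with a gripper value outside its range is refused whole. The fingers move at their own pace and stop on an object; the grip force is fixed at half the most. Time passes only in rows, so rows that repeat a pose let the fingers close. It gives the time, the measured TCP pose, the force, the opening and the grip force at its end, in the units of the state.
- read_state(): the state, without advancing time (a new reading comes with each control period).
- get_image(name): name is "side" or "top"; returns a dict with "image" (400x640x3 uint8, red, green, blue), "depth" (400x640 float32, mm along the optical axis (not along the pixel's ray), 0 where there is no reading), "camera_matrix" (3x3 intrinsics, pixels), "k1" (the pictures are not rectified: a ray, as slopes to the right and down, at radius r is drawn at 1 + k1 r^2 times it, then the intrinsics apply), "rvec" (rotation vector, rad) and "tvec" (3), from world to camera coordinates, as OpenCV has them. Camera axes: x right, y down, z forward; pixel columns grow to the right and rows downward; lengths in mm; the calibration is good to about 2 mm. A picture is of the moment at which its call begins.
- job_done(): hands the job in; it is judged then, once.
The state is a dict: "clock": time; "joints": joint angles; "joint_vel": joint speeds; "joint_efforts": joint torques, N m; "position": TCP position; "ee_rot": TCP orientation; "contact_force": force on the tool from outside, world axes, zero at the start; "wrist_torque": the same for the moment, N m; "gripper_width": finger opening in mm; "grasp_force": force on a finger pad.
Only numpy, scipy, OpenCV 4.12 (cv2) and the standard library are available. Lean on these libraries where they do the work, as an engineer would, in place of code of your own. Each camera call takes 0.05 s, during which the arm holds its last target. There are 200 camera calls.

TASK

Get the weighing station ready for a check run: fit the sprung label-roll spindle into the two end cups of the label printer, and stand every check weight upright inside a marked ring of its own on the free-turning carousel without turning the carousel. When all of that is in place, press the printer's three keys fully down, one at a time, in the order round, square, long bar. Everything must be left in place at the end; leave the bottle, carton and mug alone.

Things in the scene. Friction and masses are not known exactly. Their poses are not given: they have to be found in the camera images.
- spindle_center (a point): sprung label-roll spindle, loose, 0.21 kg, lying with its axis (frame y) level. Two square black collars 64x64x4 mm, outer faces 66 mm apart when free; white label roll (54 mm across, 35 wide) on the +y collar; a steel pin 11 mm across sticks 28 mm out of each collar: 122 mm overall. This point: on the axis, middle of the free spindle, 33 mm from the +y collar's outer face, 32 mm above the table
- pin_roll_tip (a point): tip of the spindle's fixed pin on the roll side (+y), on the axis, always 61 mm from spindle_center; the last 3 mm taper
- pin_sprung_tip (a point): tip of the spindle's pin on the -y side, on the axis. This pin and its collar are sprung: squeezing the two collars together by their outer faces (e.g. two fingers from above, above the pins) shortens the spindle by up to 22 mm, to a solid stop with collars 44 mm apart and 100 mm overall. Spring about 2 N when free, 8 N at the stop. The last 3 mm of the pin taper
- cup_left (a point): left end cup (seen from the robot) of the label printer, a fixed grey unit, cradle towards the robot, keypad beyond. Cup: blind hole 16.5 mm across, 6 deep, in the inner face of a black cheek 36 wide, 12 thick, its top 13 mm above the hole's axis. This point: hole's bottom centre, 52 mm above the table. Cheeks' inner faces are 107 mm apart, cup bottoms 119; free above, base plate 12 mm above the table
- cup_right (a point): bottom centre of the right end cup, facing cup_left; same sizes. The line cup_left to cup_right is the axis on which the spindle must sit, either way round
- key_round_top (a point): top centre of the printer's round key, moving with it. Cap 29 mm across, 10 mm proud of the keypad's flat top, which is 45 mm above the table. Keys stand 48 mm apart in a row behind the cradle, parallel to the spindle's axis: square, bar, round from the robot's left to right
- key_square_top (a point): top centre of the printer's square key, moving with it. Cap 27 x 27 mm, 10 mm proud of the keypad's flat top, which is 45 mm above the table. Keys stand 48 mm apart in a row behind the cradle, parallel to the spindle's axis: square, bar, round from the robot's left to right
- key_bar_top (a point): top centre of the printer's long bar-shaped key, moving with it. Cap 54 mm long (away from the robot), 20 mm wide, 10 mm proud of the keypad's flat top, which is 45 mm above the table. Keys stand 48 mm apart in a row behind the cradle, parallel to the spindle's axis: square, bar, round from the robot's left to right
- key_round (a joint): how far the key key_round is pressed, m: 0 up, 0.006 fully down; springs back by itself; about 1 N to start, 5 N fully down
- key_square (a joint): how far the key key_square is pressed, m: 0 up, 0.006 fully down; springs back by itself; about 1 N to start, 5 N fully down
- key_bar (a joint): how far the key key_bar is pressed, m: 0 up, 0.006 fully down; springs back by itself; about 1 N to start, 5 N fully down
- ring1 (a point): centre of a thin black printed ring (inner diameter 72 mm, outer 78 mm), on the top face of the carousel: a level aluminium disc 260 mm across, its top 24 mm above the table, turning almost freely about an upright axis in its middle (frame z up). The four rings lie 72 mm from that axis, 90 degrees apart; ring1 to ring4 anticlockwise from above
- ring2 (a point): centre of a thin black printed ring (inner diameter 72 mm, outer 78 mm), on the top face of the carousel: a level aluminium disc 260 mm across, its top 24 mm above the table, turning almost freely about an upright axis in its middle (frame z up). The four rings lie 72 mm from that axis, 90 degrees apart; ring1 to ring4 anticlockwise from above
- ring3 (a point): centre of a thin black printed ring (inner diameter 72 mm, outer 78 mm), on the top face of the carousel: a level aluminium disc 260 mm across, its top 24 mm above the table, turning almost freely about an upright axis in its middle (frame z up). The four rings lie 72 mm from that axis, 90 degrees apart; ring1 to ring4 anticlockwise from above
- ring4 (a point): centre of a thin black printed ring (inner diameter 72 mm, outer 78 mm), on the top face of the carousel: a level aluminium disc 260 mm across, its top 24 mm above the table, turning almost freely about an upright axis in its middle (frame z up). The four rings lie 72 mm from that axis, 90 degrees apart; ring1 to ring4 anticlockwise from above
- carousel (a joint): angle of the carousel, rad, anticlockwise from above; at start anywhere within 0.75 of zero; about 0.08 N m of friction, so a light push on a standing weight turns it, no stop within reach
- weight1_center (a point): steel check weight, 0.4 kg or so, standing upright on the table: a cylinder 52 mm across and 50 mm high with a neck and a round knob 28 mm across on top (knob from 62 to 75 mm). This point is on its axis, 37.5 mm above its underside; frame z is its axis. Three or four are present; absent ones read None
- weight2_center (a point): steel check weight, 0.4 kg or so, standing upright on the table: a cylinder 52 mm across and 50 mm high with a neck and a round knob 28 mm across on top (knob from 62 to 75 mm). This point is on its axis, 37.5 mm above its underside; frame z is its axis. Three or four are present; absent ones read None
- weight3_center (a point): steel check weight, 0.4 kg or so, standing upright on the table: a cylinder 52 mm across and 50 mm high with a neck and a round knob 28 mm across on top (knob from 62 to 75 mm). This point is on its axis, 37.5 mm above its underside; frame z is its axis. Three or four are present; absent ones read None
- weight4_center (a point): steel check weight, 0.4 kg or so, standing upright on the table: a cylinder 52 mm across and 50 mm high with a neck and a round knob 28 mm across on top (knob from 62 to 75 mm). This point is on its axis, 37.5 mm above its underside; frame z is its axis. Three or four are present; absent ones read None
- bottle: small white bottle, 60 mm across, 130 mm tall, standing beyond the work; leave alone
- carton: cardboard carton, 90 x 130 x 70 mm, beyond the work; leave alone
- mug: white mug, 76 mm across, 85 mm tall; leave alone
Not all that is in view belongs to the job. What is shaped like the part that bears weight2_center but purple is not meant.

How it is judged (in metres and radians):
On the way, in this order (a step that is already met when the one before it is completed fails the run):
1. the spindle sits in both end cups and every weight stands in a ring (((distance between pin_roll_tip and cup_left below 0.006 m and distance between pin_sprung_tip and cup_right below 0.006 m) or (distance between pin_roll_tip and cup_right below 0.006 m and distance between pin_sprung_tip and cup_left below 0.006 m)) and (horizontal distance between weight1_center and ring1 below 0.012 m or horizontal distance between weight1_center and ring2 below 0.012 m or horizontal distance between weight1_center and ring3 below 0.012 m or horizontal distance between weight1_center and ring4 below 0.012 m) and angle between each of weight1_center, weight2_center, weight3_center, weight4_center's own z axis and vertical below 0.1 rad and z of weight1_center in the frame of ring1 between 0.03 and 0.045 m and linear speed of each of weight1, weight2, weight3, weight4, spindle below 0.02 m/s and (horizontal distance between weight2_center and ring1 below 0.012 m or horizontal distance between weight2_center and ring2 below 0.012 m or horizontal distance between weight2_center and ring3 below 0.012 m or horizontal distance between weight2_center and ring4 below 0.012 m) and z of weight2_center in the frame of ring1 between 0.03 and 0.045 m and (horizontal distance between weight3_center and ring1 below 0.012 m or horizontal distance between weight3_center and ring2 below 0.012 m or horizontal distance between weight3_center and ring3 below 0.012 m or horizontal distance between weight3_center and ring4 below 0.012 m) and z of weight3_center in the frame of ring1 between 0.03 and 0.045 m and (horizontal distance between weight4_center and ring1 below 0.012 m or horizontal distance between weight4_center and ring2 below 0.012 m or horizontal distance between weight4_center and ring3 below 0.012 m or horizontal distance between weight4_center and ring4 below 0.012 m) and z of weight4_center in the frame of ring1 between 0.03 and 0.045 m), for 0.2 s.
2. the round key is pressed, the others up (value of joint key_round above 0.0035 m and value of joint each of key_square, key_bar below 0.0015 m), for 0.05 s.
3. the square key is pressed, the others up (value of joint key_square above 0.0035 m and value of joint each of key_round, key_bar below 0.0015 m), for 0.05 s.
4. the long bar key is pressed, the others up (value of joint key_bar above 0.0035 m and value of joint each of key_round, key_square below 0.0015 m), for 0.05 s.
At the end, for the whole second after the job is handed in: both pin tips of the spindle within 6 mm of the bottoms of the two end cups (either way round); every weight upright (within 0.1 rad), at rest on the carousel with its axis within 12 mm of the centre of a ring; all keys up again (all of step 1 and value of joint each of key_round, key_square, key_bar below 0.0015 m); the robot touches nothing.
It fails at once if the bottle, carton or mug is moved more than 40 mm (distance of any of bottle, carton, mug from where it was at the start of the episode above 0.04 m).
It fails at once if the carousel is turned by more than about 24 degrees from where it stood (distance of ring1 from where it was at the start of the episode above 0.03 m).
It fails at once if two keys are pressed at once (value of joint each of key_round, key_square above 0.003 m or value of joint each of key_square, key_bar above 0.003 m or value of joint each of key_round, key_bar above 0.003 m).
Of weight1, weight2, weight3, weight4 only 3 to 4 are there at a start; the rules pass over those that are not, and their reading is None.
At some moment in a run one of weight1, weight2, weight3, weight4 may be knocked a few centimetres aside while the robot is not near it.
It also fails if it takes over 192 s, if anything falls off the work surface, if the arm or the gripper's body presses on something with over 40 N, if the wrist force passes 120 N, or if a joint passes its speed limit or range.

## Working session

There is one attempt and no reset: what is moved stays moved. The work goes in short steps, Python scripts to look and compute and a tool call to move; the robot and the scene stay as the last step left them, time stands still between calls to the robot, and variables do not carry over. Pictures are saved under pics/ and viewed, at most 14 in all, crops included, and the job is handed in when it is done.

Besides the shell and the picture viewer there is one more tool, called after ">>>" as name(argument=value, ...) on one line, values as JSON. servo_tool: Moves the arm, as the interface text tells. Shifts and turns lie within -1 to 1; 1 stands for 0.2 m of shift or 360 degrees of turn. Its arguments: {"type":"object","properties":{"rotation":{"type":"array","items":{"type":"array","items":{"type":"number","minimum":-1,"maximum":1}}},"slide":{"type":"array","items":{"type":"array","items":{"type":"number","minimum":-1,"maximum":1}}},"grip":{"type":"array","items":{"type":"number"}}},"required":["rotation","slide","grip"]}

```bash
ls; mkdir -p pics
cat > h.py <<'E'
import numpy as np, cv2
from bench import read_state, get_image, job_done
def snap(name,fn=None,crop=None,scale=1):
    d=get_image(name)
    if fn:
        im=cv2.cvtColor(d["image"],cv2.COLOR_RGB2BGR)
        if crop: x0,y0,x1,y1=crop; im=im[y0:y1,x0:x1]
        if scale!=1: im=cv2.resize(im,None,fx=scale,fy=scale,interpolation=cv2.INTER_CUBIC)
        cv2.imwrite("pics/"+fn,im)
    return d
def cam(d):
    R=cv2.Rodrigues(np.array(d["rvec"],float))[0]; return R,np.array(d["tvec"],float).ravel(),np.array(d["camera_matrix"],float)
def slopes(d,u,v):
    R,t,K=cam(d); x=(u-K[0,2])/K[0,0]; y=(v-K[1,2])/K[1,1]; a,b=x,y
    for _ in range(20):
        s=1+d["k1"]*(a*a+b*b); a,b=x/s,y/s
    return a,b
def at_z(d,u,v,z):
    "world point on pixel ray at height z"
    R,t,K=cam(d); a,b=slopes(d,u,v); r=R.T@np.array([a,b,1.]); c=-R.T@t
    return c+r*(z-c[2])/r[2]
def at_depth(d,u,v):
    R,t,K=cam(d); a,b=slopes(d,u,v); z=float(d["depth"][int(round(v)),int(round(u))])
    return R.T@(np.array([a,b,1.])*z-t)
def proj(d,p):
    R,t,K=cam(d); c=R@np.array(p,float)+t; a,b=c[:2]/c[2]; s=1+d["k1"]*(a*a+b*b)
    return np.array([K[0,0]*a*s+K[0,2],K[1,1]*b*s+K[1,2]])
E
python3 - <<'E'
from h import *
for n in("top","side"):
    d=snap(n,n+"0.png"); R,t,K=cam(d); print(n,-R.T@t,K[0,0],d["k1"],R[2])
print(read_state())
E
```

```text
pics
top [ 552.74839088    1.75697629 1072.3797409 ] 466.01140916772374 -0.046738738123400125 [ 0.07098558  0.00405174 -0.99746911]
side [  458.95178162 -1081.9459848    838.54442525] 504.6607716334886 -0.0019278711188527994 [ 0.10676915  0.82020733 -0.56201449]
{'clock': 0.1, 'joints': array([ 1.51459121e+00,  3.85446682e-01,  6.80974782e-03, -4.32494842e-04,
       -1.19402502e+00, -2.58554890e-01]), 'joint_vel': array([ 0.00138158, -0.00171246,  0.00276605,  0.00195483, -0.00098991,
       -0.0021512 ]), 'joint_efforts': array([-7.62512700e-04, -3.93323243e+01,  1.88927972e+01,  4.19790924e+00,
       -2.59833956e-03,  2.21642267e-06]), 'position': array([193.34296128, 593.80642745, 230.36976086]), 'ee_rot': array([ 9.87628355e-01, -1.56809824e-01, -1.05760674e-04,  9.48345355e-04]), 'contact_force': array([-0.54616512, -0.51812335, -0.36055171]), 'wrist_torque': array([-0.03670006,  0.00738353, -0.01331217]), 'grasp_force': 0.0, 'gripper_width': 85.57878433134019}
```

View pics/top0.png

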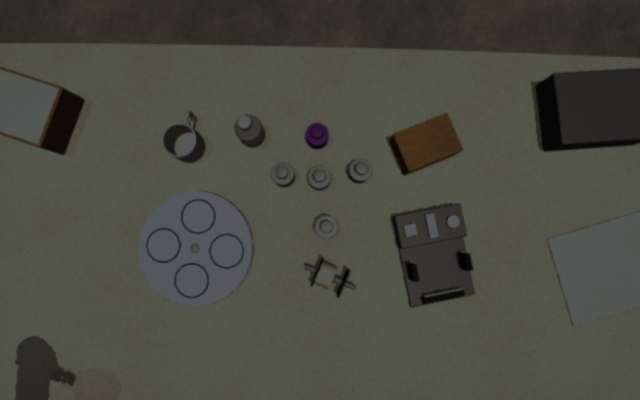

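View pics/side0.png

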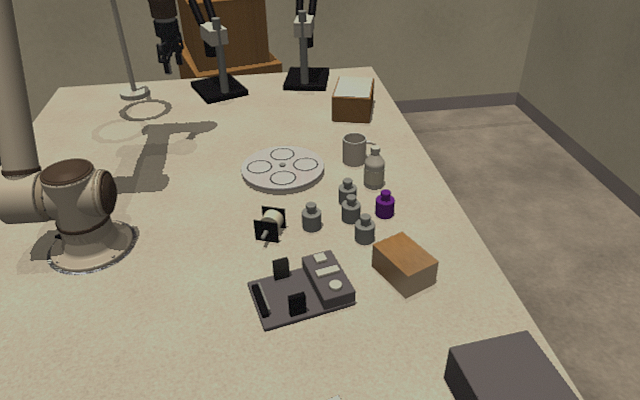

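The top view shows four grey weights at (283,172), (319,176), (360,168) and (326,225). The purple one at (317,134) is the decoy. The carousel is centred near (195,248), the spindle near (330,276) and the printer near (435,255). I'll check these in an enlarged crop.

Run:
```python
from h import *
d=snap("top")
im=cv2.cvtColor(d["image"],cv2.COLOR_RGB2BGR); im=np.clip(im.astype(float)*1.8,0,255).astype(np.uint8)
cv2.imwrite("pics/c1.png",cv2.resize(im[120:310,265:480][:,:],None,fx=3.7,fy=3.1,interpolation=cv2.INTER_CUBIC)[:600])
cv2.imwrite("pics/c1.png",cv2.resize(im[150:310,270:480],None,fx=3.75,fy=3.75,interpolation=cv2.INTER_CUBIC))
cv2.imwrite("pics/c2.png",cv2.resize(im[180:315,130:262],None,fx=4,fy=4,interpolation=cv2.INTER_CUBIC))
```

```text
(no output)
```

View pics/c1.png

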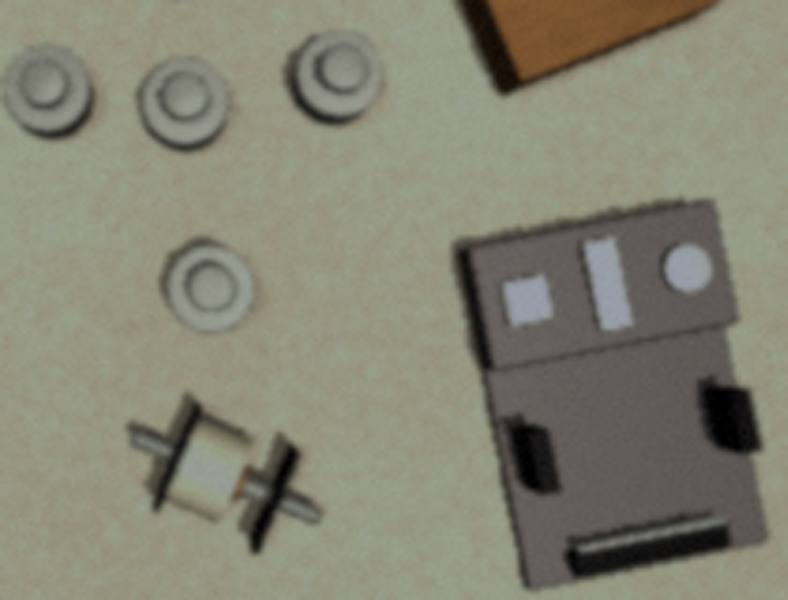

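View pics/c2.png

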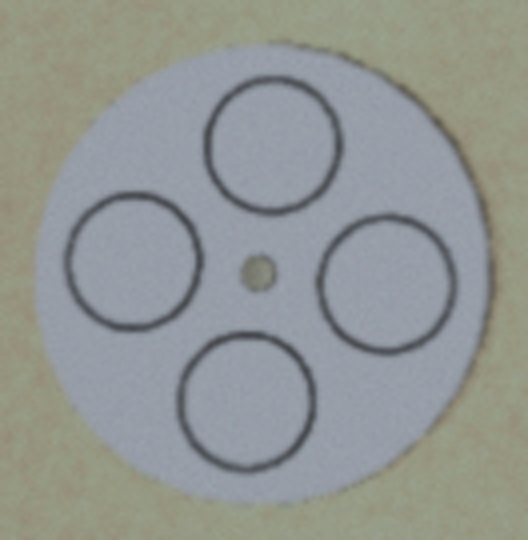

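The crops confirm all of it. In c1, the knobs are at (44,83), (185,97), (345,70) and (211,287), and the spindle pin tips at (130,430) roll side and (318,515) sprung side. The keys are at (528,300) square, (608,283) bar and (688,268) round. In c2, the rings are at (273,145), (387,284), (247,402) and (134,261), with the hub at (259,273).

```bash
cat > m1.py <<'E'
from h import *
d=get_image("top")
f=lambda x,y,s,ox,oy:((x+.5)/s-.5+ox,(y+.5)/s-.5+oy)
A=lambda x,y,z:at_z(d,*f(x,y,3.75,270,150),z)
B=lambda x,y,z:at_z(d,*f(x,y,4,130,180),z)
np.set_printoptions(precision=1,suppress=True)
# dense cloud
H,W=d["depth"].shape; vv,uu=np.mgrid[0:H,0:W]
R,t,K=cam(d); a,b=slopes(d,uu.astype(float),vv.astype(float))
P=(np.stack([a,b,np.ones_like(a)],-1)*d["depth"][...,None]-t)@R
for n,p in dict(w1=(44,83),w2=(185,97),w3=(345,70),w4=(211,287)).items():
    k=A(*p,75); m=(np.hypot(P[...,0]-k[0],P[...,1]-k[1])<40)
    kn=P[m&(P[...,2]>66)]; bd=P[m&(P[...,2]>42)&(P[...,2]<56)]
    print(n,k[:2],"cloud",kn.mean(0),len(kn),(bd.max(0)+bd.min(0))/2)
for n,p in dict(sq=(528,300),bar=(608,283),rnd=(688,268)).items(): print(n,A(*p,55)[:2])
T1,T2=A(130,430,32),A(318,515,32); print("tips",T1,T2,np.linalg.norm(T1-T2),(T1+T2)/2,np.degrees(np.arctan2(*(T1-T2)[[1,0]])))
for n,p in dict(top=(273,145),right=(387,284),bot=(247,402),left=(134,261),hub=(259,273)).items(): print(n,B(*p,24)[:2])
m=(P[...,2]>58)&(P[...,2]<72)&(uu>395)&(uu<480)&(vv>240)&(vv<290)
n,l=cv2.connectedComponents(m.astype(np.uint8))
for i in range(1,n):
    q=P[l==i]
    if len(q)>8:
        c,s,an=cv2.minAreaRect(q[:,:2].astype(np.float32)); print("cheek",len(q),q.mean(0),c,s,an)
E
python3 m1.py
```

```text
w1 [686.6  84.2] cloud [686.8  83.2  75.2] 129 [687.1  85.   49.9]
w2 [680.5   3. ] cloud [681.2   4.   75.3] 129 [681.6   3.9  49.7]
w3 [698.4 -88.7] cloud [699.5 -86.8  75.2] 134 [700.2 -86.6  48.7]
w4 [571.8 -14.5] cloud [554.9   0.1 962.1] 1166 [571.7 -14.1  50.7]
sq [ 569.2 -199.5]
bar [ 580.2 -246.2]
rnd [ 590.  -293.1]
tips [486.9  30.7  32. ] [439.8 -81.6  32. ] 121.7374530394436 [463.4 -25.5  32. ] 67.21714800110833
top [588.6 274.2]
right [512.3 206.6]
bot [444.3 283. ]
left [521.2 350.4]
hub [516.5 279.1]
cheek 111 [ 502.2 -324.1   65.3] (502.212158203125, -324.4869079589844) (35.963340759277344, 13.034215927124023) 11.162836074829102
cheek 107 [ 476.4 -207.2   65. ] (476.549072265625, -207.8917694091797) (36.29001235961914, 12.944021224975586) 12.964372634887695
```

>>> servo_tool(rotation=[[0, 0, 0.04], [0, 0, 0.04], [0, 0, 0.04], [0, 0, 0.04]], slide=[[0.63, -1, -0.05], [0.63, -1, -0.05], [0.63, -1, -0.05], [0.63, -1, -0.05]], grip=[0.2, 0.2, 0.2, 0.2])

```text
clock: 0.7
position: [320.2, 392.0, 221.3]
ee_rot: [0.999, -0.032, -0.0, 0.0]
contact_force: [1.0, 0.8, 0.4]
gripper_width: 51.3
grasp_force: 0.0
```

>>> servo_tool(rotation=[[0, 0, 0], [0, 0, 0], [0, 0, 0], [0, 0, 0]], slide=[[0.63, -1, -0.05], [0.63, -1, -0.05], [0.63, -1, -0.05], [0.63, -1, -0.05]], grip=[0.2, 0.2, 0.2, 0.2])

```text
clock: 1.2
position: [446.2, 192.1, 211.3]
ee_rot: [0.999, -0.032, 0.0, -0.0]
contact_force: [1.0, 0.7, 0.7]
gripper_width: 51.0
grasp_force: 0.0
```

>>> servo_tool(rotation=[[0, 0, 0], [0, 0, 0], [0, 0, 0], [0, 0, 0], [0, 0, 0], [0, 0, 0]], slide=[[0.63, -1, -0.3], [0.63, -1, -0.3], [0.63, -1, -0.3], [0.63, -1, -0.3], [0.63, -1, -0.3], [0.63, -1, -0.3]], grip=[0.2, 0.2, 0.2, 0.2, 0.2, 0.2])

```text
clock: 1.95
position: [571.2, -5.9, 151.0]
ee_rot: [0.999, -0.032, -0.0, 0.0]
contact_force: [-0.6, -0.3, -0.2]
gripper_width: 51.3
grasp_force: 0.0
```

>>> servo_tool(rotation=[[0, 0, 0], [0, 0, 0], [0, 0, 0], [0, 0, 0], [0, 0, 0], [0, 0, 0], [0, 0, 0], [0, 0, 0]], slide=[[0, -0.042, 0], [0, -0.042, -0.3], [0, -0.042, -0.475], [0, -0.042, -0.475], [0, -0.042, -0.475], [0, -0.042, -0.475], [0, -0.042, -0.475], [0, -0.042, -0.475]], grip=[0.2, 0.2, 0.2, 0.2, -1, -1, -1, -1])

```text
clock: 2.95
position: [573.1, -13.9, 58.8]
ee_rot: [1.0, -0.031, 0.002, -0.0]
contact_force: [-0.1, -1.0, 6.9]
gripper_width: 25.8
grasp_force: 59.2
```

>>> servo_tool(rotation=[[0, 0, 0], [0, 0, 0], [0, 0, 0], [0, 0, 0], [0, 0, 0], [0, 0, 0], [0, 0, 0], [0, 0, 0]], slide=[[0, 0, 0.1], [0, 0, 0.35], [0, 0, 0.65], [-0.05, 0.2, 0.72], [-0.15, 0.45, 0.72], [-0.2, 0.7, 0.72], [-0.3, 1, 0.72], [-0.3, 1, 0.72]], grip=[-1, -1, -1, -1, -1, -1, -1, -1])

```text
clock: 3.95
position: [509.5, 189.3, 199.8]
ee_rot: [1.0, -0.029, -0.001, -0.0]
contact_force: [0.5, -0.6, -3.8]
gripper_width: 25.6
grasp_force: 60.3
```

Run:
```python
from h import *
s=read_state(); print(s["position"],s["gripper_width"],s["contact_force"])
d=snap("side","s1.png",(200,100,420,330),2.6)
```

```text
[509.54472991 189.28754807 199.7708342 ] 25.5849227842855 [ 0.48057979 -0.59018187 -3.79503316]
```

View pics/s1.png

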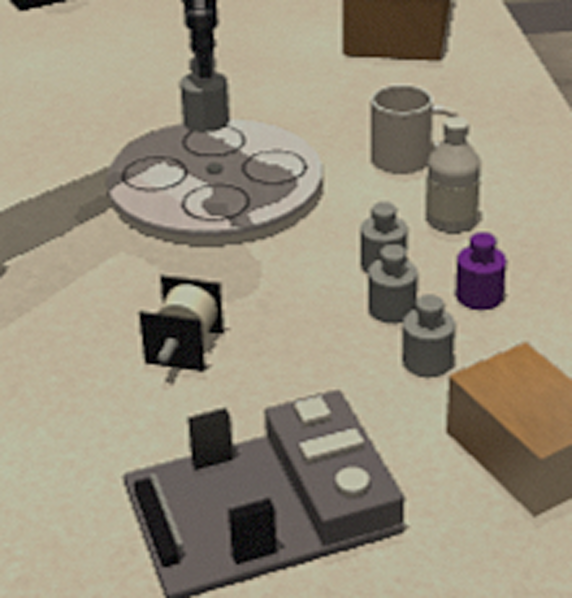

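>>> servo_tool(rotation=[[0, 0, 0], [0, 0, 0], [0, 0, 0], [0, 0, 0], [0, 0, 0], [0, 0, 0], [0, 0, 0], [0, 0, 0]], slide=[[0.005, 0.105, 0], [0.005, 0.105, -0.2], [0.005, 0.105, -0.4], [0.005, 0.105, -0.55], [0.005, 0.105, -0.55], [0.005, 0.105, -0.55], [0.005, 0.105, -0.55], [0.005, 0.105, -0.55]], grip=[-1, -1, -1, -1, -1, -1, -1, -1])

```text
clock: 5.0
position: [513.1, 207.2, 91.6]
ee_rot: [0.999, -0.032, 0.001, -0.001]
contact_force: [0.2, 0.4, -3.8]
gripper_width: 25.5
grasp_force: 60.3
```

>>> servo_tool(rotation=[[0, 0, 0], [0, 0, 0], [0, 0, 0], [0, 0, 0], [0, 0, 0], [0, 0, 0]], slide=[[0, 0, -0.025], [0, 0, -0.035], [0, 0, -0.04], [0, 0, -0.045], [0, 0, -0.045], [0, 0, -0.045]], grip=[-1, -1, -1, -1, -1, -1])

```text
clock: 5.75
position: [513.4, 206.9, 82.8]
ee_rot: [1.0, -0.031, 0.001, -0.0]
contact_force: [-1.1, -3.0, 4.8]
gripper_width: 25.4
grasp_force: 61.4
```

>>> servo_tool(rotation=[[0, 0, 0], [0, 0, 0], [0, 0, 0], [0, 0, 0], [0, 0, 0], [0, 0, 0]], slide=[[0, 0, 0.005], [0, 0, 0.01], [0, 0, 0.01], [0, 0, 0.1], [0, 0, 0.4], [0, 0, 0.6]], grip=[-1, 0.1, 0.1, 0.1, 0.1, 0.1])

```text
clock: 6.5
position: [513.3, 207.4, 203.9]
ee_rot: [1.0, -0.031, 0.001, -0.001]
contact_force: [0.8, 0.8, 0.1]
gripper_width: 47.1
grasp_force: 0.0
```

```bash
cat > look.py <<'E'
from h import *
import sys
np.set_printoptions(precision=1,suppress=True)
s=read_state(); print(s["clock"],s["position"],s["gripper_width"])
d=get_image("top"); H,W=d["depth"].shape; vv,uu=np.mgrid[0:H,0:W]
R,t,K=cam(d); a,b=slopes(d,uu.astype(float),vv.astype(float))
P=(np.stack([a,b,np.ones_like(a)],-1)*d["depth"][...,None]-t)@R
Z=P[...,2]; hsv=cv2.cvtColor(d["image"],cv2.COLOR_RGB2HSV)
D=cv2.cvtColor(d["image"],cv2.COLOR_RGB2BGR)
# knobs: table z 70-80 or carousel z 94-104
for nm,lo,hi in(("table",69,82),("carousel",93,106)):
    n,l,st,_=cv2.connectedComponentsWithStats(((Z>lo)&(Z<hi)).astype(np.uint8))
    for i in range(1,n):
        if 60<st[i,4]<200 and max(st[i,2:4])<19: print(nm,P[l==i].mean(0),st[i,4],"sat",hsv[l==i][:,1].mean())
E
python3 look.py
cat >> look.py <<'E'
if len(sys.argv)>1: cv2.imwrite("pics/"+sys.argv[1],cv2.resize(np.clip(D[180:315,130:262]*1.8,0,255).astype(np.uint8),None,fx=4,fy=4,interpolation=2))
E
```

```text
6.5 [513.3 207.4 203.9] 47.13863028353054
table [777.   11.6  75.3] 129 sat 167.05426356589146
table [699.9 -86.9  75.4] 129 sat 19.472868217054263
table [687.1  83.5  75.4] 124 sat 20.06451612903226
table [681.4   4.   75.5] 129 sat 19.364341085271317
```

>>> servo_tool(rotation=[[0, 0, 0], [0, 0, 0], [0, 0, 0], [0, 0, 0], [0, 0, 0], [0, 0, 0], [0, 0, 0], [0, 0, 0]], slide=[[0.87, -0.615, 0], [0.87, -0.615, 0], [0.87, -0.615, 0], [0.87, -0.615, 0], [0.87, -0.615, -0.25], [0.87, -0.615, -0.5], [0.87, -0.615, -0.6], [0.87, -0.615, -0.6]], grip=[0.1, 0.1, 0.1, 0.1, 0.1, 0.1, 0.1, 0.1])

```text
clock: 7.55
position: [685.2, 83.5, 78.6]
ee_rot: [0.999, -0.032, -0.002, 0.001]
contact_force: [-0.2, 0.8, 0.9]
gripper_width: 46.8
grasp_force: 0.0
```

>>> servo_tool(rotation=[[0, 0, 0], [0, 0, 0], [0, 0, 0], [0, 0, 0], [0, 0, 0], [0, 0, 0], [0, 0, 0], [0, 0, 0]], slide=[[0.006, 0, -0.1], [0.006, 0, -0.1], [0.006, 0, -0.1], [0.006, 0, -0.1], [0.006, 0, -0.1], [0.006, 0, -0.1], [0.006, 0, -0.1], [0.006, 0, -0.1]], grip=[0.1, 0.1, -1, -1, -1, -1, -1, -1])

```text
clock: 8.55
position: [688.4, 84.3, 62.4]
ee_rot: [1.0, -0.031, 0.001, -0.0]
contact_force: [-0.3, 2.1, 4.7]
gripper_width: 25.2
grasp_force: 59.2
```

>>> servo_tool(rotation=[[0, 0, 0], [0, 0, 0], [0, 0, 0], [0, 0, 0], [0, 0, 0], [0, 0, 0], [0, 0, 0], [0, 0, 0]], slide=[[0, 0, 0.1], [0, 0, 0.4], [0, 0, 0.7], [-0.15, 0.24, 0.7], [-0.3, 0.5, 0.7], [-0.46, 0.75, 0.7], [-0.63, 1, 0.7], [-0.63, 1, 0.7]], grip=[-1, -1, -1, -1, -1, -1, -1, -1])

```text
clock: 9.55
position: [558.2, 286.4, 199.1]
ee_rot: [1.0, -0.029, -0.002, 0.001]
contact_force: [0.4, 0.5, -2.9]
gripper_width: 25.2
grasp_force: 59.8
```

>>> servo_tool(rotation=[[0, 0, 0], [0, 0, 0], [0, 0, 0], [0, 0, 0], [0, 0, 0], [0, 0, 0], [0, 0, 0], [0, 0, 0]], slide=[[-0.1, 0.17, 0], [-0.205, 0.33, 0], [-0.205, 0.33, -0.2], [-0.205, 0.33, -0.4], [-0.205, 0.33, -0.53], [-0.205, 0.33, -0.53], [-0.205, 0.33, -0.53], [-0.205, 0.33, -0.53]], grip=[-1, -1, -1, -1, -1, -1, -1, -1])

```text
clock: 10.55
position: [521.5, 350.3, 96.8]
ee_rot: [0.999, -0.032, 0.001, -0.001]
contact_force: [0.0, 0.1, -3.0]
gripper_width: 25.2
grasp_force: 59.9
```

Contact is expected near 86.4, so I'll step down about 10 mm and then check.

>>> servo_tool(rotation=[[0, 0, 0], [0, 0, 0], [0, 0, 0], [0, 0, 0], [0, 0, 0], [0, 0, 0]], slide=[[0, 0, -0.03], [0, 0, -0.04], [0, 0, -0.045], [0, 0, -0.05], [0, 0, -0.05], [0, 0, -0.05]], grip=[-1, -1, -1, -1, -1, -1])

```text
clock: 11.3
position: [521.0, 350.1, 86.3]
ee_rot: [1.0, -0.032, 0.0, -0.0]
contact_force: [-1.6, -0.6, 5.9]
gripper_width: 25.0
grasp_force: 60.8
```

>>> servo_tool(rotation=[[0, 0, 0], [0, 0, 0], [0, 0, 0], [0, 0, 0], [0, 0, 0], [0, 0, 0]], slide=[[0, 0, 0.005], [0, 0, 0.01], [0, 0, 0.01], [0, 0, 0.1], [0, 0, 0.4], [0, 0, 0.6]], grip=[-1, 0.1, 0.1, 0.1, 0.1, 0.1])

```text
clock: 12.05
position: [521.5, 350.4, 208.0]
ee_rot: [1.0, -0.032, 0.001, -0.001]
contact_force: [0.6, 0.5, 0.2]
gripper_width: 46.8
grasp_force: 0.0
```

```bash
python3 look.py; python3 -c "
from bench import *
print(read_state()['joints'])"
```

```text
12.05 [521.5 350.4 208. ] 46.8391198145563
table [776.9  11.5  75.5] 130 sat 167.7153846153846
table [699.8 -87.   75.2] 129 sat 19.550387596899224
table [681.5   4.   75.4] 128 sat 19.4921875
carousel [519.8 345.8  98.8] 95 sat 19.957894736842107
carousel [511.3 204.6  99.2] 137 sat 19.35036496350365
[ 0.84920373  0.39977975 -0.01409881  0.00345312 -1.14363742  0.65814928]
```

>>> servo_tool(rotation=[[0, 0, -0.03], [0, 0, -0.06], [0, 0, -0.09], [0, 0, -0.12], [0, 0, -0.12]], slide=[[0.1, -0.22, 0], [0.2, -0.44, 0], [0.3, -0.66, 0], [0.4, -0.87, 0], [0.4, -0.87, 0]], grip=[0.1, 0.1, 0.1, 0.1, 0.1])

```text
clock: 12.72
position: [601.7, 173.2, 204.8]
ee_rot: [0.917, -0.4, -0.0, 0.0]
contact_force: [0.3, 0.1, 0.3]
gripper_width: 47.1
grasp_force: 0.0
```

>>> servo_tool(rotation=[[0, 0, -0.03], [0, 0, -0.06], [0, 0, -0.09], [0, 0, -0.12], [0, 0, -0.13], [0, 0, -0.13], [0, 0, -0.13], [0, 0, -0.13]], slide=[[0.1, -0.22, 0], [0.2, -0.44, 0], [0.3, -0.66, 0], [0.4, -0.862, 0], [0.4, -0.862, -0.2], [0.4, -0.862, -0.45], [0.4, -0.862, -0.6], [0.4, -0.862, -0.6]], grip=[0.1, 0.1, 0.1, 0.1, 0.1, 0.1, 0.1, 0.1])

```text
clock: 13.72
position: [678.8, 4.0, 82.0]
ee_rot: [-0.685, 0.729, 0.002, -0.003]
contact_force: [0.3, 0.5, 0.5]
gripper_width: 47.2
grasp_force: 0.0
```

>>> servo_tool(rotation=[[0, 0, 0], [0, 0, 0], [0, 0, 0], [0, 0, 0], [0, 0, 0], [0, 0, 0], [0, 0, 0], [0, 0, 0]], slide=[[0.005, 0, -0.11], [0.005, 0, -0.11], [0.005, 0, -0.11], [0.005, 0, -0.11], [0.005, 0, -0.11], [0.005, 0, -0.11], [0.005, 0, -0.11], [0.005, 0, -0.11]], grip=[0.1, 0.1, -1, -1, -1, -1, -1, -1])

```text
clock: 14.72
position: [682.3, 3.7, 65.5]
ee_rot: [-0.685, 0.729, -0.001, 0.001]
contact_force: [-2.8, 1.5, 6.1]
gripper_width: 25.0
grasp_force: 58.8
```

>>> servo_tool(rotation=[[0, 0, 0], [0, 0, 0], [0, 0, 0], [0, 0, 0], [0, 0, 0], [0, 0, 0], [0, 0, 0], [0, 0, 0]], slide=[[0, 0, 0.1], [0, 0, 0.4], [0, 0, 0.7], [-0.08, 0.24, 0.7], [-0.16, 0.5, 0.7], [-0.25, 0.75, 0.7], [-0.35, 1, 0.7], [-0.35, 1, 0.7]], grip=[-1, -1, -1, -1, -1, -1, -1, -1])

```text
clock: 15.72
position: [609.6, 207.0, 202.0]
ee_rot: [-0.686, 0.728, 0.001, -0.001]
contact_force: [0.5, -1.6, -5.5]
gripper_width: 24.8
grasp_force: 60.2
```

>>> servo_tool(rotation=[[0, 0, 0], [0, 0, 0], [0, 0, 0], [0, 0, 0], [0, 0, 0], [0, 0, 0], [0, 0, 0], [0, 0, 0]], slide=[[-0.06, 0.18, 0], [-0.118, 0.352, 0], [-0.118, 0.352, -0.2], [-0.118, 0.352, -0.4], [-0.118, 0.352, -0.52], [-0.118, 0.352, -0.52], [-0.118, 0.352, -0.52], [-0.118, 0.352, -0.52]], grip=[-1, -1, -1, -1, -1, -1, -1, -1])

```text
clock: 16.73
position: [589.1, 274.3, 101.1]
ee_rot: [-0.684, 0.729, -0.0, 0.002]
contact_force: [-0.6, -0.8, -4.2]
gripper_width: 24.9
grasp_force: 60.2
```

>>> servo_tool(rotation=[[0, 0, 0], [0, 0, 0], [0, 0, 0], [0, 0, 0], [0, 0, 0], [0, 0, 0]], slide=[[0, 0, -0.03], [0, 0, -0.045], [0, 0, -0.052], [0, 0, -0.058], [0, 0, -0.058], [0, 0, -0.058]], grip=[-1, -1, -1, -1, -1, -1])

```text
clock: 17.48
position: [588.0, 274.0, 89.7]
ee_rot: [-0.685, 0.729, -0.0, 0.0]
contact_force: [-5.7, -0.7, 5.3]
gripper_width: 25.4
grasp_force: 61.3
```

>>> servo_tool(rotation=[[0, 0, 0], [0, 0, 0], [0, 0, 0], [0, 0, 0], [0, 0, 0], [0, 0, 0]], slide=[[0, 0, 0.005], [0, 0, 0.01], [0, 0, 0.01], [0, 0, 0.1], [0, 0, 0.4], [0, 0, 0.6]], grip=[-1, 0.1, 0.1, 0.1, 0.1, 0.1])

```text
clock: 18.23
position: [589.4, 274.3, 212.2]
ee_rot: [-0.684, 0.729, -0.001, 0.003]
contact_force: [1.2, 0.5, -0.1]
gripper_width: 46.6
grasp_force: 0.0
```

```bash
python3 look.py
```

```text
18.225 [589.4 274.3 212.2] 46.62973056346998
table [777.   11.6  75.4] 129 sat 166.36434108527132
table [699.9 -86.7  75.3] 130 sat 19.784615384615385
carousel [587.3 271.7  99.2] 140 sat 20.35
carousel [511.5 204.5  99.3] 141 sat 19.382978723404257
```

>>> servo_tool(rotation=[[0, 0, 0], [0, 0, 0], [0, 0, 0], [0, 0, 0]], slide=[[0.28, -0.9, 0], [0.28, -0.9, 0], [0.28, -0.9, 0], [0.28, -0.9, 0]], grip=[0.1, 0.1, 0.1, 0.1])

```text
clock: 18.77
position: [645.3, 89.7, 208.8]
ee_rot: [-0.682, 0.731, -0.001, 0.001]
contact_force: [0.5, 0.9, -0.5]
gripper_width: 47.3
grasp_force: 0.0
```

>>> servo_tool(rotation=[[0, 0, 0], [0, 0, 0], [0, 0, 0], [0, 0, 0], [0, 0, 0], [0, 0, 0], [0, 0, 0], [0, 0, 0]], slide=[[0.275, -0.905, 0], [0.275, -0.905, 0], [0.275, -0.905, 0], [0.275, -0.905, 0], [0.275, -0.905, -0.25], [0.275, -0.905, -0.5], [0.275, -0.905, -0.64], [0.275, -0.905, -0.64]], grip=[0.1, 0.1, 0.1, 0.1, 0.1, 0.1, 0.1, 0.1])

```text
clock: 19.77
position: [697.6, -85.7, 77.5]
ee_rot: [-0.685, 0.729, 0.002, -0.002]
contact_force: [0.9, -0.2, 0.6]
gripper_width: 47.3
grasp_force: 0.0
```

>>> servo_tool(rotation=[[0, 0, 0], [0, 0, 0], [0, 0, 0], [0, 0, 0], [0, 0, 0], [0, 0, 0], [0, 0, 0], [0, 0, 0]], slide=[[0.003, 0, -0.09], [0.003, 0, -0.09], [0.003, 0, -0.09], [0.003, 0, -0.09], [0.003, 0, -0.09], [0.003, 0, -0.09], [0.003, 0, -0.09], [0.003, 0, -0.09]], grip=[0.1, 0.1, -1, -1, -1, -1, -1, -1])

```text
clock: 20.78
position: [700.1, -87.2, 63.0]
ee_rot: [-0.684, 0.729, -0.001, 0.0]
contact_force: [-2.3, 2.4, 5.7]
gripper_width: 25.3
grasp_force: 59.0
```

>>> servo_tool(rotation=[[0, 0, 0], [0, 0, 0], [0, 0, 0], [0, 0, 0], [0, 0, 0], [0, 0, 0], [0, 0, 0]], slide=[[0, 0, 0.1], [0, 0, 0.4], [0, 0, 0.7], [-0.13, 0.19, 0.7], [-0.3, 0.42, 0.7], [-0.5, 0.7, 0.7], [-0.5, 0.7, 0.7]], grip=[-1, -1, -1, -1, -1, -1, -1])

```text
clock: 21.65
position: [596.2, 55.6, 199.9]
ee_rot: [-0.686, 0.728, 0.002, -0.001]
contact_force: [-0.1, -1.1, -4.3]
gripper_width: 25.5
grasp_force: 60.6
```

>>> servo_tool(rotation=[[0, 0, 0], [0, 0, 0], [0, 0, 0], [0, 0, 0], [0, 0, 0]], slide=[[-0.16, 0.24, 0], [-0.33, 0.5, 0], [-0.5, 0.75, 0], [-0.66, 1, 0], [-0.66, 1, 0]], grip=[-1, -1, -1, -1, -1])

```text
clock: 22.28
position: [465.5, 255.6, 200.5]
ee_rot: [-0.686, 0.728, 0.001, -0.001]
contact_force: [0.8, -1.2, -5.1]
gripper_width: 25.3
grasp_force: 61.0
```

>>> servo_tool(rotation=[[0, 0, 0], [0, 0, 0], [0, 0, 0], [0, 0, 0], [0, 0, 0], [0, 0, 0], [0, 0, 0], [0, 0, 0]], slide=[[-0.119, 0.15, 0], [-0.119, 0.15, -0.1], [-0.119, 0.15, -0.25], [-0.119, 0.15, -0.4], [-0.119, 0.15, -0.52], [-0.119, 0.15, -0.52], [-0.119, 0.15, -0.52], [-0.119, 0.15, -0.52]], grip=[-1, -1, -1, -1, -1, -1, -1, -1])

```text
clock: 23.28
position: [444.7, 283.3, 98.9]
ee_rot: [-0.684, 0.729, 0.0, 0.001]
contact_force: [0.3, -1.3, -5.0]
gripper_width: 25.1
grasp_force: 61.0
```

>>> servo_tool(rotation=[[0, 0, 0], [0, 0, 0], [0, 0, 0], [0, 0, 0], [0, 0, 0], [0, 0, 0]], slide=[[0, 0, -0.03], [0, 0, -0.045], [0, 0, -0.055], [0, 0, -0.06], [0, 0, -0.06], [0, 0, -0.06]], grip=[-1, -1, -1, -1, -1, -1])

```text
clock: 24.02
position: [443.8, 283.0, 87.1]
ee_rot: [-0.685, 0.729, -0.0, 0.0]
contact_force: [-5.0, -0.9, 4.9]
gripper_width: 25.6
grasp_force: 62.2
```

>>> servo_tool(rotation=[[0, 0, 0], [0, 0, 0], [0, 0, 0], [0, 0, 0], [0, 0, 0], [0, 0, 0]], slide=[[0, 0, 0.005], [0, 0, 0.01], [0, 0, 0.01], [0, 0, 0.1], [0, 0, 0.4], [0, 0, 0.6]], grip=[-1, 0.1, 0.1, 0.1, 0.1, 0.1])

```text
clock: 24.78
position: [444.9, 283.6, 208.5]
ee_rot: [-0.684, 0.729, -0.0, 0.002]
contact_force: [-0.2, -0.5, -0.1]
gripper_width: 46.8
grasp_force: 0.0
```

>>> servo_tool(rotation=[[0, 0, 0.03], [0, 0, 0.06], [0, 0, 0.09], [0, 0, 0.12], [0, 0, 0.15], [0, 0, 0.18], [0, 0, 0.197], [0, 0, 0.197]], slide=[[0, -0.2, 0], [0, -0.4, 0], [0, -0.6, 0], [0, -0.8, 0], [0, -1, 0], [0, -1, 0], [0, -1, 0], [0, -1, 0]], grip=[0.6, 0.6, 1, 1, 1, 1, 1, 1])

```text
clock: 25.78
position: [444.3, 82.8, 206.0]
ee_rot: [0.98, -0.198, 0.001, -0.0]
contact_force: [0.2, 0.2, -1.0]
gripper_width: 85.6
grasp_force: 0.0
```

```bash
python3 look.py
cat > sp.py <<'E'
from look import *
m=(Z>50)&(Z<75)&(P[...,0]>380)&(P[...,0]<560)&(abs(P[...,1]+25)<90)&(uu<395)
n,l,st,c=cv2.connectedComponentsWithStats(m.astype(np.uint8))
for i in range(1,n):
    if st[i,4]>6: q=P[l==i]; r=cv2.minAreaRect(q[:,:2].astype(np.float32)); print("sp",st[i,4],q.mean(0),r)
E
python3 sp.py
```

```text
25.775 [444.3  82.8 206. ] 85.5772294397734
table [777.   11.4  75.5] 128 sat 167.0390625
carousel [587.2 271.4  99.4] 141 sat 19.9645390070922
carousel [519.3 349.   99.5] 132 sat 20.015151515151516
carousel [511.5 204.5  99.1] 141 sat 19.47517730496454
carousel [443.3 281.   99.4] 145 sat 19.46896551724138
25.825 [444.2  82.9 205.9] 84.9908245760919
table [777.1  11.4  75.4] 127 sat 167.24409448818898
carousel [587.3 271.5  99.1] 142 sat 20.239436619718308
carousel [519.2 348.9  99.2] 134 sat 20.350746268656717
carousel [511.4 204.5  99.2] 141 sat 19.404255319148938
carousel [443.3 281.   99. ] 146 sat 20.041095890410958
sp 364 [467.3 -12.   58. ] ((467.971923828125, -13.3289794921875), (39.166168212890625, 61.38472366333008), 68.27310180664062)
sp 73 [450.6 -54.   63.2] ((450.4259338378906, -54.233055114746094), (4.429471969604492, 62.62782669067383), 67.58460998535156)
```

>>> servo_tool(rotation=[[0, 0, 0], [0, 0, 0], [0, 0, 0], [0, 0, 0], [0, 0, 0], [0, 0, 0], [0, 0, 0]], slide=[[0.0925, -0.543, 0], [0.0925, -0.543, 0], [0.0925, -0.543, -0.2], [0.0925, -0.543, -0.45], [0.0925, -0.543, -0.58], [0.0925, -0.543, -0.58], [0.0925, -0.543, -0.58]], grip=[1, 1, 1, 1, 1, 1, 1])

```text
clock: 26.75
position: [463.5, -25.4, 90.8]
ee_rot: [0.98, -0.197, 0.001, -0.0]
contact_force: [-0.7, 0.1, 0.2]
gripper_width: 85.5
grasp_force: 0.0
```

Run:
```python
from h import *
s=read_state();print(s["position"])
d=snap("side","s2.png",(220,170,320,260),6)
```

```text
[463.53531474 -25.37968059  90.80335462]
```

View pics/s2.png

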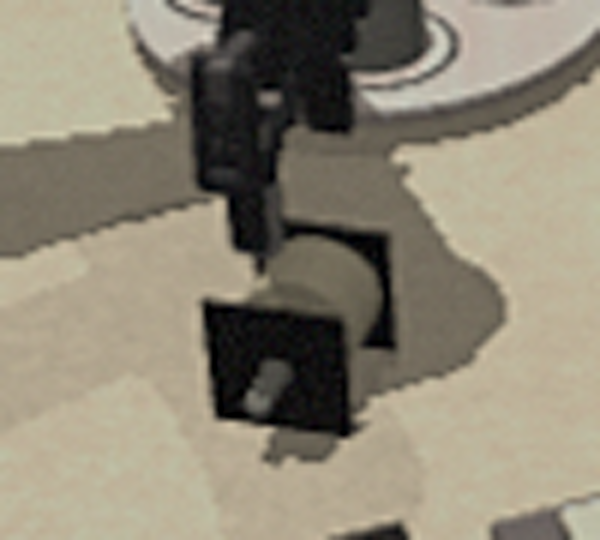

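Run:
```python
from h import *
d=get_image("side"); a=np.array([.388,.922]); c=np.array([463.5,-25.4])
f=lambda p:print(((proj(d,p)-[220,170]+.5)*6).round())
for z in(91,104): f([*(c-43*a),z]); f([*(c-57*a),z])
f([*(c-33*a),32]); f([*(c-33*a),64]);f([*(c-61*a),32])
```

```text
[265. 280.]
[254. 299.]
[263. 254.]
[251. 274.]
[285. 377.]
[279. 317.]
[262. 417.]
```

>>> servo_tool(rotation=[[0, 0, 0], [0, 0, 0], [0, 0, 0], [0, 0, 0], [0, 0, 0], [0, 0, 0], [0, 0, 0], [0, 0, 0]], slide=[[-0.003, 0, -0.12], [-0.003, 0, -0.222], [-0.003, 0, -0.222], [-0.003, 0, -0.222], [-0.003, 0, -0.222], [-0.003, 0, -0.222], [-0.003, 0, -0.222], [-0.003, 0, -0.222]], grip=[1, 1, 1, 0.6, -1, -1, -1, -1])

```text
clock: 27.85
position: [464.7, -25.3, 48.8]
ee_rot: [0.981, -0.196, 0.003, -0.001]
contact_force: [-2.3, -1.0, 15.1]
gripper_width: 41.8
grasp_force: 59.5
```

>>> servo_tool(rotation=[[0, 0, 0], [0, 0, 0], [0, 0, 0], [0, 0, 0], [0, 0, 0], [0, 0, 0]], slide=[[0, 0, 0.05], [0, 0, 0.2], [0, 0, 0.4], [0, 0, 0.55], [0, 0, 0.55], [0, 0, 0.55]], grip=[-1, -1, -1, -1, -1, -1])

```text
clock: 28.6
position: [460.6, -25.8, 154.4]
ee_rot: [0.98, -0.197, -0.001, 0.0]
contact_force: [-0.7, -0.0, -2.2]
gripper_width: 41.5
grasp_force: 61.8
```

Run:
```python
from h import *
s=read_state();print(s["position"],s["contact_force"],s["gripper_width"])
d=snap("side","s3.png",(210,120,330,220),5)
```

```text
[460.62595549 -25.81504334 154.40514214] [-0.65931278 -0.04772376 -2.19569806] 41.46788891409924
```

View pics/s3.png

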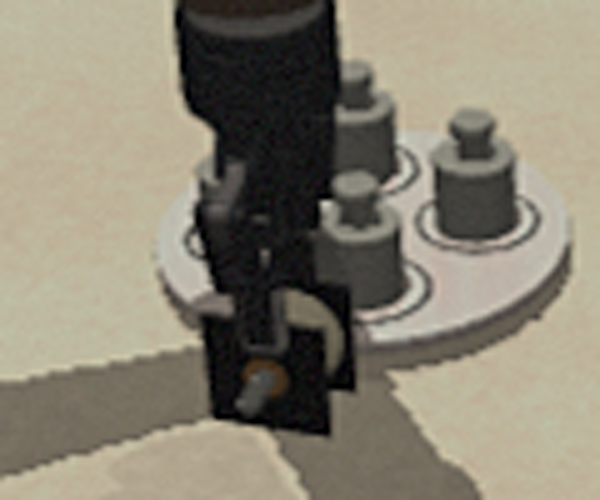

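Run:
```python
from h import *
d=get_image("side");s=read_state();p=s["position"];print(p,s["ee_rot"])
a=np.array([.388,.922]); c=p[:2]
f=lambda p:print(((proj(d,p)-[210,120]+.5)*5).round())
for z in(p[2]-19,p[2]-17,p[2]-15): f([*(c-50*a),z]); f([*(c-22*a),z])
f([*(c-22*a),p[2]+15]);
dd=d["image"][120:220,210:330].astype(int)
# top-camera pin tips via pixels bright? save crop
t=snap("top"); im=cv2.cvtColor(t["image"],cv2.COLOR_RGB2BGR)
u,v=proj(t,[*c,138]); print(u,v); x0,y0=int(u)-40,int(v)-35; print(x0,y0)
cv2.imwrite("pics/t3.png",cv2.resize(np.clip(im[y0:y0+70,x0:x0+80]*2.2,0,255).astype(np.uint8),None,fx=8,fy=8,interpolation=2))
g=lambda p:print("top",((proj(t,p)-[x0,y0]+.5)*8).round())
g([*(c-50*a),p[2]-17]);g([*(c+50*a),p[2]-17])
```

```text
[460.60721861 -25.94294991 153.87514988] [ 9.80375446e-01 -1.97132438e-01 -1.56474062e-03  5.81757990e-04]
[253. 420.]
[273. 388.]
[253. 417.]
[273. 385.]
[252. 413.]
[272. 381.]
[267. 330.]
330.8295421084952 281.66718195951773
290 246
top [514. 372.]
top [147. 206.]
```

View pics/t3.png

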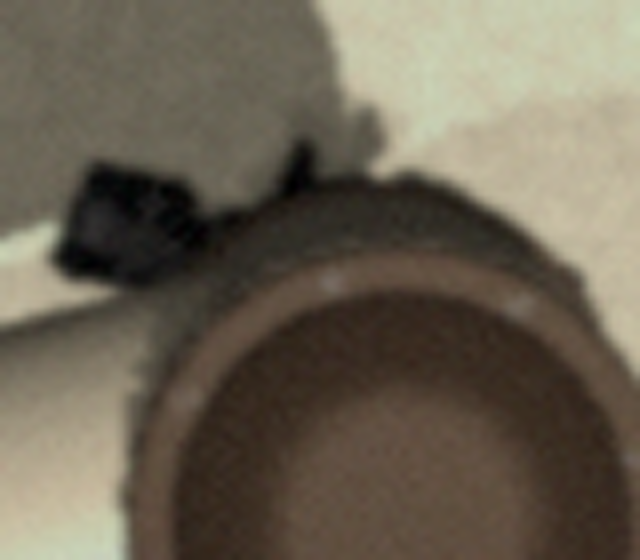

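>>> servo_tool(rotation=[[0, 0, 0.02], [0, 0, 0.045], [0, 0, 0.07], [0, 0, 0.098], [0, 0, 0.098], [0, 0, 0.098]], slide=[[0.03, -0.25, 0], [0.06, -0.5, 0], [0.1, -0.75, 0], [0.135, -1, 0], [0.135, -1, 0], [0.135, -1, 0]], grip=[-1, -1, -1, -1, -1, -1])

```text
clock: 29.5
position: [488.0, -225.6, 154.0]
ee_rot: [0.994, 0.109, -0.001, -0.001]
contact_force: [0.6, 0.9, -2.0]
gripper_width: 41.5
grasp_force: 62.0
```

>>> servo_tool(rotation=[[0, 0, 0], [0, 0, 0], [0, 0, 0], [0, 0, 0], [0, 0, 0], [0, 0, 0], [0, 0, 0], [0, 0, 0]], slide=[[0, -0.1, 0], [0, -0.2, 0], [0, -0.2, 0], [0, -0.2, 0], [0, -0.2, 0], [0, -0.2, 0], [0, -0.2, 0], [0, -0.2, 0]], grip=[-1, -1, -1, -1, -1, -1, -1, -1])

```text
clock: 30.5
position: [488.8, -265.6, 155.4]
ee_rot: [0.994, 0.109, 0.0, 0.0]
contact_force: [0.9, 0.6, -2.6]
gripper_width: 41.4
grasp_force: 62.0
```

Run:
```python
from h import *
s=read_state();q=s["ee_rot"];print(s["position"],q,"line",np.degrees(2*np.arctan2(q[1],q[0]))-90, s["joints"],s["contact_force"])
d=snap("side","s4.png",(230,200,370,330),4.5)
p=s["position"];a=np.array([-.2157,.9765]);f=lambda p:print(((proj(d,p)-[230,200]+.5)*4.5).round())
f([*(p[:2]-50*a),p[2]-17]); m=np.array([489.4,-266.]); f([*(m-53.5*a),52]);f([*(m-65.5*a),65]);f([580.2,-246.2,55])
```

```text
[ 488.80794038 -265.63950689  155.35557228] [9.93988448e-01 1.09484998e-01 2.91341977e-05 6.14406280e-06] line -77.4287423914414 [-2.06452704e-01  3.36508510e-01 -2.70961437e-01 -7.84051387e-06
 -9.63267178e-01  1.99666334e+00] [ 0.94683835  0.61465065 -2.64721678]
[289. 305.]
[301. 446.]
[308. 444.]
[443. 320.]
```

View pics/s4.png

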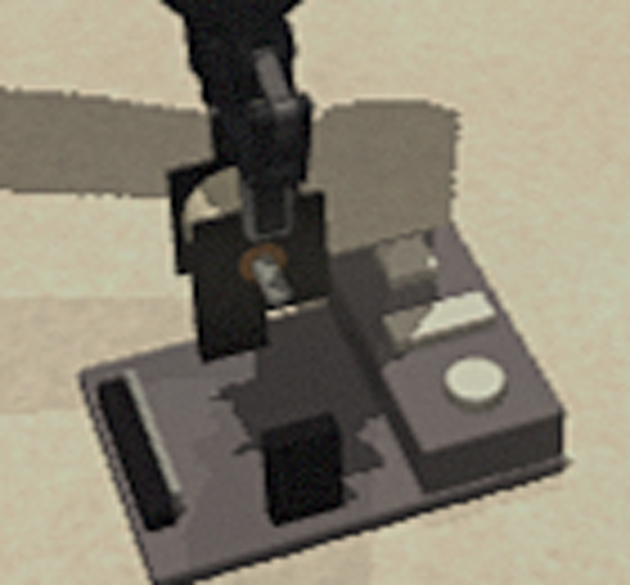

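```bash
cat > al.py <<'E'
from h import *
np.set_printoptions(precision=1,suppress=True)
def cloud(n):
    d=get_image(n); H,W=d["depth"].shape; vv,uu=np.mgrid[0:H,0:W]
    R,t,K=cam(d); a,b=slopes(d,uu.astype(float),vv.astype(float))
    return d,(np.stack([a,b,np.ones_like(a)],-1)*d["depth"][...,None]-t)@R
s=read_state(); p=s["position"]; m=np.array([489.4,-266.]); a=np.array([-.2157,.9765]); n=np.array([.9765,.2157])
d,P=cloud("side"); A=(P[...,:2]-m)@a; N=(P[...,:2]-m)@n; Z=P[...,2]
print("tcp A,N,z",(p[:2]-m)@a,(p[:2]-m)@n,p[2])
k=(A<-56)&(A>-72)&(abs(N)<30)&(Z>25)&(Z<72); print("near cheek",k.sum(),"N",N[k].min(),N[k].max(),np.median(A[k]),"ztop",Z[k].max())
zc=p[2]-17
k=(A<-26)&(A>-58)&(abs(N)<12)&(abs(Z-zc)<9); print("pin",k.sum()); print(np.c_[A[k],N[k],Z[k]][np.argsort(A[k])][:40])
k=(A<-15)&(A>-26)&(abs(N)<45)&(Z>zc-40)&(Z<zc+40)
print("collar",k.sum(),"N",np.percentile(N[k],[1,99]),"Z",np.percentile(Z[k],[1,99]),np.median(A[k]))
k=(A<-26)&(A>-40)&(abs(N)<25)&(Z>zc+12)&(Z<zc+40); print("finger N",np.percentile(N[k],[2,98]),Z[k].min())
E
python3 al.py
```

```text
tcp A,N,z 0.45532607232128425 -0.5286426677178321 155.33809688379458
near cheek 294 N -18.80287056678977 18.52187956207748 -64.09226807099904 ztop 70.48986987179705
pin 44
[[-50.7  -4.  144.1]
 [-50.2  -4.1 141. ]
 [-49.7  -1.8 139.8]
 [-48.6  -1.3 144.1]
 [-48.6  -3.3 144.7]
 [-48.2  -5.6 139.7]
 [-48.2  -1.  146.3]
 [-47.9  -5.2 144.8]
 [-47.7   1.  139.9]
 [-47.5  -1.1 140.3]
 [-47.1  -5.2 141.4]
 [-46.8   1.4 141.7]
 [-46.3  -7.2 138.7]
 [-46.2  -4.6 145.9]
 [-46.   -0.3 147. ]
 [-45.9  -6.9 141. ]
 [-45.3  -2.3 144.3]
 [-45.2  -6.6 142.9]
 [-44.    2.3 141.8]
 [-43.1  -8.  144.4]
 [-42.7  -8.  141.4]
 [-42.6  -1.3 147.2]
 [-42.4  -5.7 143. ]
 [-41.2   1.2 145.2]
 [-41.   -7.3 145.2]
 [-40.7  -5.1 144.1]
 [-38.2  -4.3 144.5]
 [-37.6   0.2 145.2]
 [-37.1  -3.9 146.1]
 [-36.9  -8.3 142. ]
 [-36.3  -7.8 146.8]
 [-35.3  -1.1 146.5]
 [-35.   -5.4 145. ]
 [-33.6  -7.3 141.7]
 [-33.4  -2.7 145.4]
 [-33.1  -0.4 147.2]
 [-33.1   1.6 143.8]
 [-33.1  -4.8 145.9]
 [-32.7  -6.8 146.2]
 [-32.1  -2.2 146.9]]
collar 602 N [-34.3  28.6] Z [110.1 174.1] -20.836905500650687
finger N [-10.2   9.9] 161.14199551899662
```

>>> servo_tool(rotation=[[0, 0, 0], [0, 0, 0], [0, 0, 0], [0, 0, 0], [0, 0, 0], [0, 0, 0], [0, 0, 0]], slide=[[0.014, 0.003, 0], [0.014, 0.003, -0.15], [0.014, 0.003, -0.3], [0.014, 0.003, -0.3], [0.014, 0.003, -0.3], [0.014, 0.003, -0.3], [0.014, 0.003, -0.3]], grip=[-1, -1, -1, -1, -1, -1, -1])

```text
clock: 31.48
position: [492.2, -265.3, 96.4]
ee_rot: [0.994, 0.109, 0.001, 0.0]
contact_force: [-0.3, -1.0, -2.4]
gripper_width: 41.8
grasp_force: 62.1
```

```bash
sed -i 's/print(np.c_\[A.*$/print(np.median(N[k]),np.percentile(Z[k],[5,50,95]))/; s/"ztop",Z\[k\].max()/"ztop",np.percentile(Z[k],[90,97])/' al.py; sed -i 's/(Z>zc-40)/(Z>zc-40)\&(Z>20)/' al.py; python3 al.py; python3 -c "
from h import *
snap('side','s5.png',(260,215,340,320),5.5)"
```

```text
tcp A,N,z 0.10347165079374043 2.856489889749675 96.38062899399807
near cheek 298 N -18.5618498266559 18.34296182060787 -64.06360912103379 ztop [68.1 69.6]
pin 49
-0.08012335803290326 [81.4 85.8 88. ]
collar 545 N [-30.8  32.2] Z [ 51.7 116.1] -21.143076843751544
finger N [-8.2 13.1] 94.71163477172784
```

View pics/s5.png

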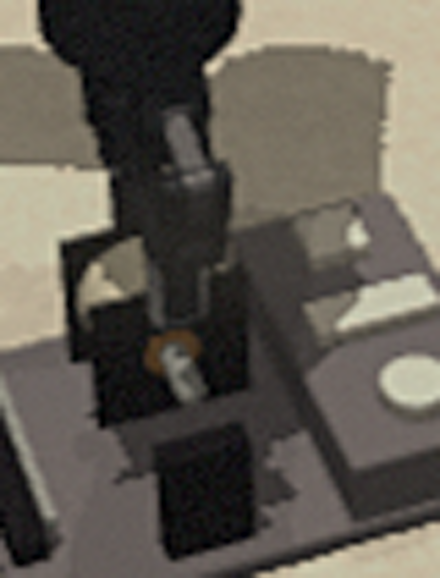

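>>> servo_tool(rotation=[[0, 0, 0], [0, 0, 0], [0, 0, 0], [0, 0, 0], [0, 0, 0], [0, 0, 0]], slide=[[0, 0, -0.05], [0, 0, -0.1], [0, 0, -0.142], [0, 0, -0.142], [0, 0, -0.142], [0, 0, -0.142]], grip=[-1, -1, -1, -1, -1, -1])

```text
clock: 32.33
position: [491.9, -265.2, 67.3]
ee_rot: [0.994, 0.109, 0.0, 0.0]
contact_force: [0.2, 0.8, -1.6]
gripper_width: 41.6
grasp_force: 62.0
```

```bash
python3 al.py
```

```text
tcp A,N,z 0.24320398052230952 2.606131961738299 67.26845651159
near cheek 300 N -18.523865482476147 18.855775196237552 -64.01310966585322 ztop [68.4 69.9]
pin 21
-0.24368964750605468 [53.2 57.6 59. ]
collar 458 N [-31.2  32. ] Z [23.  86.1] -20.97681086001366
finger N [-10.3  14.1] 72.14932440309326
```

>>> servo_tool(rotation=[[0, 0, 0], [0, 0, 0], [0, 0, 0], [0, 0, 0], [0, 0, 0], [0, 0, 0], [0, 0, 0], [0, 0, 0]], slide=[[0, 0, 0], [0, 0, -0.004], [0, 0, -0.008], [0, 0, -0.012], [0, 0, -0.014], [0, 0, -0.015], [0, 0, -0.015], [0, 0, -0.015]], grip=[0.1, 0.2, 0.3, 0.4, 0.5, 0.6, 0.75, 0.75])

```text
clock: 33.38
position: [491.7, -265.2, 64.1]
ee_rot: [0.994, 0.109, 0.0, 0.0]
contact_force: [0.1, -0.4, -0.1]
gripper_width: 74.8
grasp_force: 0.0
```

```bash
python3 al.py; python3 -c "
from h import *
snap('side','s6.png',(240,215,340,320),5)"
```

```text
tcp A,N,z 0.31904148448745046 2.4127100979925102 64.06608771639743
near cheek 303 N -18.576787344241396 18.064838325335675 -64.11262282935131 ztop [68.2 69.4]
pin 25
-5.235528265785719 [46.9 49.9 54.9]Traceback (most recent call last):
  File "al.py", line 14, in <module>
    print("collar",k.sum(),"N",np.percentile(N[k],[1,99]),"Z",np.percentile(Z[k],[1,99]),np.median(A[k]))
                               ~~~~~~~~~~~~~^^^^^^^^^^^^^
    return _quantile_unchecked(
        a, q, axis, out, overwrite_input, method, keepdims, weights)
    return _ureduce(a,
                    func=_quantile_ureduce_func,
    ...<5 lines>...
                    overwrite_input=overwrite_input,
                    method=method)
    r = func(a, **kwargs)
    result = _quantile(arr,
                       quantiles=q,
    ...<2 lines>...
                       out=out,
                       weights=wgt)
    slices_having_nans = np.isnan(arr[-1, ...])
                                  ~~~^^^^^^^^^
IndexError: index -1 is out of bounds for axis 0 with size 0
```

View pics/s6.png

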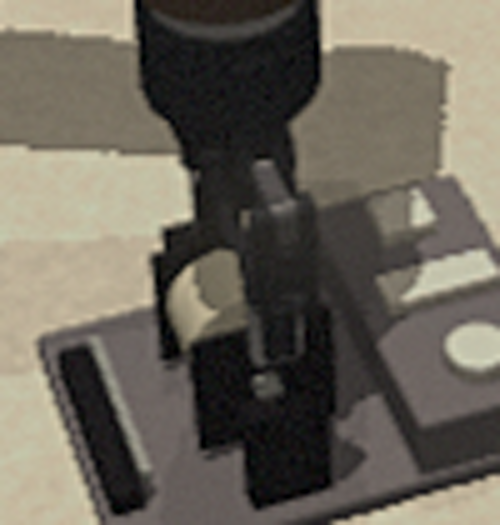

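>>> servo_tool(rotation=[[0, 0, 0], [0, 0, 0], [0, 0, 0], [0, 0, 0], [0, 0, 0], [0, 0, 0], [0, 0, 0], [0, 0, 0]], slide=[[0, 0, 0.03], [0, 0, 0.15], [0, 0, 0.4], [0, 0, 0.7], [0.3, -0.14, 0.7], [0.497, -0.14, 0.7], [0.497, -0.14, 0.7], [0.497, -0.14, 0.7]], grip=[0.75, 0.75, 0.75, 0.75, 0.2, -1, -1, -1])

```text
clock: 34.48
position: [590.3, -292.9, 203.6]
ee_rot: [0.994, 0.109, -0.001, -0.0]
contact_force: [0.2, 0.2, 0.6]
gripper_width: 1.2
grasp_force: 0.0
```

```bash
python3 look.py; sed -i 's/^k=(A<-15)/if 0: k=(A<-15)/' al.py
cat > fin.py <<'E'
from h import *
np.set_printoptions(precision=1,suppress=True)
import al
d,P,A,N,Z=al.d,al.P,al.A,al.N,al.Z
# collars
for nm,lo,hi in(("sprung",-34,-26),("roll",26,34)):
    k=(A>lo)&(A<hi)&(abs(N)<40)&(Z>20)&(Z<95); print(nm,k.sum(),"N",np.percentile(N[k],[3,97]),"Z",np.percentile(Z[k],[3,97]),"A",np.median(A[k]))
t,Q=al.cloud("top"); A=(Q[...,:2]-al.m)@al.a; N=(Q[...,:2]-al.m)@al.n
k=(Q[...,2]>74)&(Q[...,2]<92)&(abs(A)<45)&(abs(N)<45)
for s in(-1,1):
    q=k&(A*s>24)
    if q.sum(): print("top",s,q.sum(),"A",A[q].min(),A[q].max(),"N",N[q].min(),N[q].max(),"z",np.median(Q[q][:,2]))
E
sed -i '/^print\|^k=\|^if 0\|^zc/d' al.py; python3 fin.py; python3 -c "
from h import *
d=snap('side'); im=cv2.cvtColor(d['image'],cv2.COLOR_RGB2BGR)[230:320,250:350]
cv2.imwrite('pics/s7.png',cv2.resize(im,None,fx=6,fy=6,interpolation=2))"
```

```text
34.475 [ 590.3 -292.9  203.6] 1.2250078109419476
table [777.   11.4  75.4] 129 sat 167.41860465116278
carousel [587.4 271.4  99.3] 141 sat 19.79432624113475
carousel [530.2 237.4  99.4] 139 sat 20.20863309352518
carousel [519.3 348.9  99.1] 133 sat 20.466165413533833
carousel [443.3 280.9  99.2] 145 sat 19.951724137931034
sprung 493 N [-30.6  30.6] Z [27.  86.4] A -30.437836139602812
roll 215 N [-31.2  31.3] Z [26.5 87.1] A 28.908556352515134
top -1 31 A -32.29602714327225 -27.179686890998994 N -31.966186507934005 -4.277734883737482 z 83.01937317560886
```

View pics/s7.png

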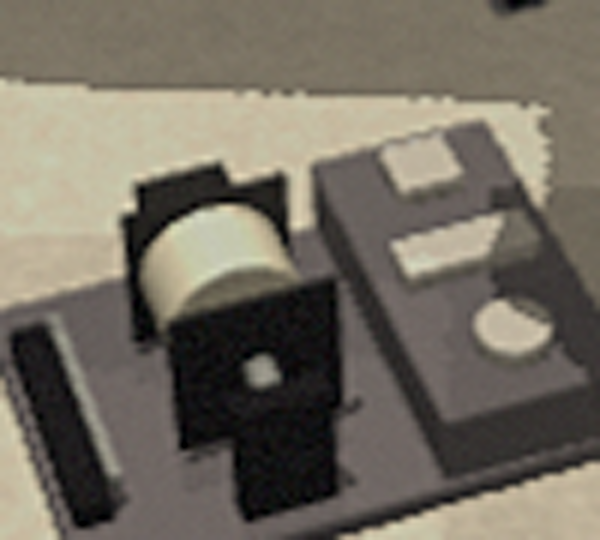

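The spindle is seated. The "right" weight has been knocked from its ring to (530,237), so I'll put it back.

>>> servo_tool(rotation=[[0, 0, 0], [0, 0, 0], [0, 0, 0]], slide=[[-0.097, 0.888, 0], [-0.097, 0.888, 0], [-0.097, 0.888, 0]], grip=[0.1, 0.1, 0.1])

```text
clock: 35.05
position: [570.6, -113.9, 204.5]
ee_rot: [0.994, 0.109, 0.0, 0.0]
contact_force: [0.0, -0.0, 0.6]
gripper_width: 46.6
grasp_force: 0.0
```

>>> servo_tool(rotation=[[0, 0, 0], [0, 0, 0], [0, 0, 0]], slide=[[-0.097, 0.888, 0], [-0.097, 0.888, 0], [-0.097, 0.888, 0]], grip=[0.1, 0.1, 0.1])

```text
clock: 35.42
position: [551.3, 63.9, 204.7]
ee_rot: [0.994, 0.11, 0.001, -0.0]
contact_force: [-0.2, 0.0, 0.4]
gripper_width: 46.8
grasp_force: 0.0
```

>>> servo_tool(rotation=[[0, 0, 0], [0, 0, 0], [0, 0, 0], [0, 0, 0], [0, 0, 0], [0, 0, 0], [0, 0, 0]], slide=[[-0.097, 0.888, 0], [-0.097, 0.888, 0], [-0.097, 0.888, 0], [-0.097, 0.888, -0.2], [-0.097, 0.888, -0.35], [-0.097, 0.888, -0.35], [-0.097, 0.888, -0.35]], grip=[0.1, 0.1, 0.1, 0.1, 0.1, 0.1, 0.1])

```text
clock: 36.3
position: [533.6, 239.8, 135.6]
ee_rot: [0.994, 0.11, 0.001, -0.0]
contact_force: [0.4, -0.7, 0.6]
gripper_width: 46.9
grasp_force: 0.0
```

>>> servo_tool(rotation=[[0, 0, 0], [0, 0, 0], [0, 0, 0], [0, 0, 0], [0, 0, 0], [0, 0, 0], [0, 0, 0], [0, 0, 0]], slide=[[-0.005, 0, -0.1], [-0.005, 0, -0.2], [-0.005, 0, -0.235], [-0.005, 0, -0.235], [-0.005, 0, -0.235], [-0.005, 0, -0.235], [-0.005, 0, -0.235], [-0.005, 0, -0.235]], grip=[0.1, 0.1, 0.1, 0.1, -1, -1, -1, -1])

```text
clock: 37.3
position: [532.6, 240.1, 88.5]
ee_rot: [0.994, 0.11, 0.001, -0.0]
contact_force: [-0.8, -0.6, 5.3]
gripper_width: 24.9
grasp_force: 58.8
```

>>> servo_tool(rotation=[[0, 0, 0], [0, 0, 0], [0, 0, -0.02], [0, 0, -0.042], [0, 0, -0.042], [0, 0, -0.042], [0, 0, -0.042], [0, 0, -0.042]], slide=[[0, 0, 0.1], [0, 0, 0.15], [-0.05, -0.08, 0.15], [-0.098, -0.16, 0.15], [-0.098, -0.16, 0.15], [-0.098, -0.16, 0.08], [-0.098, -0.16, 0.03], [-0.098, -0.16, 0.03]], grip=[-1, -1, -1, -1, -1, -1, -1, -1])

```text
clock: 38.3
position: [511.4, 207.4, 91.1]
ee_rot: [1.0, -0.022, -0.001, 0.001]
contact_force: [-0.5, 0.3, -4.1]
gripper_width: 24.8
grasp_force: 59.4
```

>>> servo_tool(rotation=[[0, 0, 0], [0, 0, 0], [0, 0, 0], [0, 0, 0], [0, 0, 0], [0, 0, 0]], slide=[[0, 0, -0.01], [0, 0, -0.02], [0, 0, -0.025], [0, 0, -0.03], [0, 0, -0.03], [0, 0, -0.03]], grip=[-1, -1, -1, -1, -1, -1])

```text
clock: 39.05
position: [513.1, 207.9, 88.5]
ee_rot: [1.0, -0.022, 0.001, -0.0]
contact_force: [-1.5, -0.7, 6.1]
gripper_width: 25.1
grasp_force: 60.4
```

>>> servo_tool(rotation=[[0, 0, 0], [0, 0, 0], [0, 0, 0], [0, 0, 0], [0, 0, 0], [0, 0, 0]], slide=[[0, 0, 0.005], [0, 0, 0.01], [0, 0, 0.01], [0, 0, 0.1], [0, 0, 0.4], [0, 0, 0.6]], grip=[-1, 0.1, 0.1, 0.1, 0.1, 0.1])

```text
clock: 39.8
position: [512.9, 208.1, 209.4]
ee_rot: [1.0, -0.022, 0.001, -0.001]
contact_force: [0.4, -0.2, -0.6]
gripper_width: 47.1
grasp_force: 0.0
```

>>> servo_tool(rotation=[[0, 0, 0], [0, 0, 0], [0, 0, 0]], slide=[[0.12, -0.833, 0], [0.12, -0.833, 0], [0.12, -0.833, 0]], grip=[-1, -1, -1])

```text
clock: 40.17
position: [536.2, 39.1, 207.1]
ee_rot: [1.0, -0.023, 0.0, -0.0]
contact_force: [0.7, -0.5, -0.0]
gripper_width: 0.0
grasp_force: 0.0
```

>>> servo_tool(rotation=[[0, 0, 0], [0, 0, 0], [0, 0, 0]], slide=[[0.12, -0.833, 0], [0.12, -0.833, 0], [0.12, -0.833, 0]], grip=[-1, -1, -1])

```text
clock: 40.55
position: [560.3, -127.9, 206.8]
ee_rot: [1.0, -0.023, 0.0, 0.0]
contact_force: [0.4, 0.6, -1.1]
gripper_width: -0.3
grasp_force: 0.0
```

>>> servo_tool(rotation=[[0, 0, 0.042], [0, 0, 0.042], [0, 0, 0.042], [0, 0, 0.042], [0, 0, 0.042]], slide=[[0.147, -0.84, 0], [0.147, -0.84, 0], [0.147, -0.84, 0], [0.147, -0.84, -0.2], [0.147, -0.84, -0.2]], grip=[-1, -1, -1, -1, -1])

```text
clock: 41.18
position: [587.2, -293.4, 162.9]
ee_rot: [0.994, 0.109, -0.004, -0.002]
contact_force: [0.1, -0.2, -0.6]
gripper_width: -0.2
grasp_force: 0.0
```

```bash
python3 look.py c9.png; python3 fin.py
```

```text
41.175 [ 587.2 -293.4  162.9] -0.24165155026225296
table [777.1  11.4  75.6] 127 sat 167.18897637795277
carousel [587.4 272.2  99.2] 141 sat 20.24113475177305
carousel [518.6 349.3  99.3] 132 sat 20.151515151515152
carousel [510.6 205.7  99.4] 139 sat 19.60431654676259
carousel [443.4 280.4  99.1] 141 sat 20.085106382978722
sprung 495 N [-30.5  30.5] Z [26.5 86.7] A -30.43589692866253
roll 216 N [-31.1  31.6] Z [25.8 87.4] A 28.861928412738127
top -1 94 A -32.77016404741427 -27.076143143655727 N -31.88616348971134 32.366198735453054 z 82.78727118742816
```

View pics/c9.png

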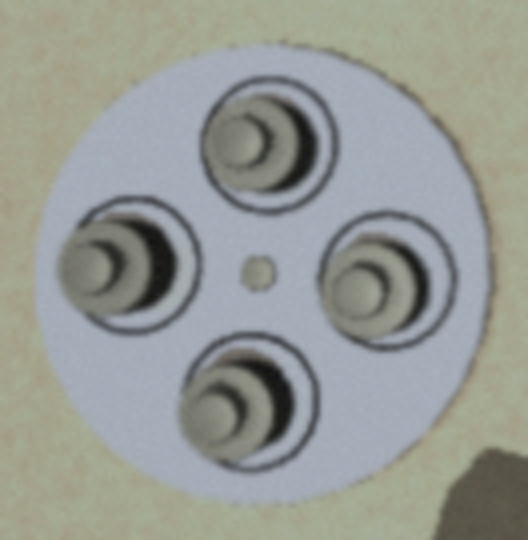

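>>> servo_tool(rotation=[[0, 0, 0], [0, 0, 0], [0, 0, 0], [0, 0, 0], [0, 0, 0], [0, 0, 0], [0, 0, 0]], slide=[[0, 0, -0.2], [0, 0, -0.4], [0, 0, -0.5], [0, 0, -0.5], [0, 0, -0.5], [0, 0, -0.5], [0, 0, -0.5]], grip=[-1, -1, -1, -1, -1, -1, -1])

```text
clock: 42.2
position: [590.2, -293.6, 68.1]
ee_rot: [0.994, 0.109, 0.001, 0.0]
contact_force: [0.3, -0.5, 0.1]
gripper_width: 0.2
grasp_force: 0.0
```

>>> servo_tool(rotation=[[0, 0, 0], [0, 0, 0], [0, 0, 0], [0, 0, 0], [0, 0, 0]], slide=[[0, 0, -0.05], [0, 0, -0.08], [0, 0, -0.105], [0, 0, -0.105], [0, 0, -0.105]], grip=[-1, -1, -1, -1, -1])

```text
clock: 42.82
position: [589.6, -293.6, 48.9]
ee_rot: [0.994, 0.11, 0.0, 0.0]
contact_force: [-4.1, 3.9, 15.4]
gripper_width: 0.1
grasp_force: 7.6
```

>>> servo_tool(rotation=[[0, 0, 0], [0, 0, 0], [0, 0, 0], [0, 0, 0], [0, 0, 0], [0, 0, 0], [0, 0, 0], [0, 0, 0]], slide=[[0, 0, 0.1], [0, 0, 0.2], [-0.05, 0.23, 0.2], [-0.104, 0.469, 0.2], [-0.104, 0.469, 0.2], [-0.104, 0.469, 0.12], [-0.104, 0.469, 0.1], [-0.104, 0.469, 0.1]], grip=[-1, -1, -1, -1, -1, -1, -1, -1])

```text
clock: 43.82
position: [568.3, -200.6, 64.6]
ee_rot: [0.994, 0.109, -0.001, -0.0]
contact_force: [-0.4, 0.0, 0.6]
gripper_width: 0.2
grasp_force: 0.0
```

>>> servo_tool(rotation=[[0, 0, 0], [0, 0, 0], [0, 0, 0], [0, 0, 0], [0, 0, 0]], slide=[[0, 0, -0.05], [0, 0, -0.08], [0, 0, -0.1], [0, 0, -0.1], [0, 0, -0.1]], grip=[-1, -1, -1, -1, -1])

```text
clock: 44.45
position: [569.2, -200.3, 48.9]
ee_rot: [0.994, 0.11, 0.001, 0.001]
contact_force: [-4.7, 0.6, 14.9]
gripper_width: 0.1
grasp_force: 7.6
```

Next is the bar key at (580.2,-246.2): dx +11, dy -46.

>>> servo_tool(rotation=[[0, 0, 0], [0, 0, 0], [0, 0, 0], [0, 0, 0], [0, 0, 0], [0, 0, 0], [0, 0, 0], [0, 0, 0]], slide=[[0, 0, 0.1], [0, 0, 0.2], [0.03, -0.12, 0.2], [0.055, -0.23, 0.2], [0.055, -0.23, 0.2], [0.055, -0.23, 0.12], [0.055, -0.23, 0.1], [0.055, -0.23, 0.1]], grip=[-1, -1, -1, -1, -1, -1, -1, -1])

```text
clock: 45.45
position: [579.2, -245.2, 64.9]
ee_rot: [0.994, 0.11, -0.001, -0.0]
contact_force: [1.1, -0.7, -0.6]
gripper_width: -0.1
grasp_force: 0.0
```

>>> servo_tool(rotation=[[0, 0, 0], [0, 0, 0], [0, 0, 0], [0, 0, 0], [0, 0, 0]], slide=[[0, 0, -0.05], [0, 0, -0.08], [0, 0, -0.1], [0, 0, -0.1], [0, 0, -0.1]], grip=[-1, -1, -1, -1, -1])

```text
clock: 46.08
position: [580.3, -245.6, 48.9]
ee_rot: [0.994, 0.11, 0.001, 0.0]
contact_force: [-4.7, 3.5, 14.6]
gripper_width: -0.1
grasp_force: 7.2
```

>>> servo_tool(rotation=[[0, 0, 0], [0, 0, 0], [0, 0, 0], [0, 0, 0], [0, 0, 0], [0, 0, 0], [0, 0, 0]], slide=[[0, 0, 0.1], [0, 0, 0.3], [0, 0, 0.6], [0, 0, 0.8], [0, 0.4, 0.8], [0, 0.4, 0.8], [0, 0.4, 0.8]], grip=[-1, -1, -1, -1, -1, -1, -1])

```text
clock: 46.95
position: [579.6, -164.6, 205.6]
ee_rot: [0.994, 0.111, -0.0, -0.0]
contact_force: [0.1, -1.0, -0.6]
gripper_width: -0.4
grasp_force: 0.0
```

```bash
python3 look.py; python3 fin.py
```

```text
46.95 [ 579.6 -164.6  205.6] -0.351244435670987
table [777.1  11.6  75.6] 127 sat 166.83464566929135
carousel [587.3 272.2  99.4] 140 sat 19.892857142857142
carousel [518.5 349.1  99.3] 132 sat 20.34090909090909
carousel [510.3 206.1  99.4] 137 sat 19.912408759124087
carousel [443.4 280.4  99.1] 142 sat 19.971830985915492
sprung 496 N [-30.8  30.7] Z [27.1 87. ] A -30.442444505957486
roll 216 N [-31.1  31.3] Z [26.9 87.6] A 28.82354462641551
top -1 92 A -33.15502888710071 -27.2822400542845 N -31.865914654735864 30.805767224838103 z 82.2756781536722
top 1 101 A 24.013798113966047 32.255959856710035 N -31.24726792879471 31.723972042454992 z 81.88378999654286
```

```bash
python3 -c "
from bench import *
print(job_done())"
```

```text
the job is handed in; nothing more can be done
None
```

The job is handed in at about 47 s; no verdict came back. By the last camera check the spindle is seated in both end cups and all four weights stand in their rings, one put back after it was knocked. I pressed the keys fully down in the order round, square, bar.

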